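# Release two brackets from the vacuum plate and bin them by hand

### The job

The vacuum plate is still holding two brackets: close the supply valve (the one with the clear filter bowl) fully, then open the vent valve (the one with the tapered brass silencer) fully. Only after that take the two brackets off the black plate and put each down inside the bin whose shelf shows a sample of the same hand, left-hand or right-hand, leaving both valves as set. Leave the vial, the short steel post and the flat lens ring standing where they are.

Things in the scene. Friction and masses are not known exactly. Their poses are not given: they have to be found in the camera images.
- supply_handle (a joint): supply valve lever (85 mm from axis to tip), rad: 0 = closed stop, lever square across the pipe, to -x of supply_pivot; 1.571 = open stop, lever along the pipe, to -y of that point. Grows counter-clockwise from above. Stays where left; turning takes about 0.22 N m (3.5 N at the grip). Starts open, or up to 0.3 rad short of it.
- supply_pivot (a point): Supply valve. On the vertical hinge axis, at mid-height of the lever, 100 mm above the table. Fixed valve, far left or far right. Brass pipe, 22 mm thick (38 mm at the valve body), axis 62 mm above the table, along this y: copper pipe into the table at -65 mm, filter head 48 mm wide with clear bowl at +85 mm. All lies below 92 mm except lever and hub (26 mm wide, nut top 114 mm).
- supply_grip (a point): Middle of the supply lever's black rubber grip, 63 mm from the hinge axis, 100 mm above the table. Lever along this x: tip at -22 mm, hinge axis at +63 mm. Grip 45 mm long, 14 mm wide, 14 mm high (93 to 107 mm above the table); from it to the hub a steel bar 14 mm wide, 5 mm thick.
- vent_handle (a joint): vent valve lever (85 mm from axis to tip), rad: 0 = closed stop, lever square across the pipe, to -x of vent_pivot; 1.571 = open stop, lever along the pipe, to -y of that point. Grows counter-clockwise from above. Stays where left; turning takes about 0.22 N m (3.5 N at the grip). Starts closed, or up to 0.3 rad short of it.
- vent_pivot (a point): Vent valve. On the vertical hinge axis, at mid-height of the lever, 100 mm above the table. Fixed valve, far left or far right. Brass pipe, 22 mm thick (38 mm at the valve body), axis 62 mm above the table, along this y: copper pipe into the table at -65 mm, tapered brass silencer 32 mm wide from +62 to +104 mm. All lies below 92 mm except lever and hub (26 mm wide, nut top 114 mm).
- vent_grip (a point): Middle of the vent lever's black rubber grip, 63 mm from the hinge axis, 100 mm above the table. Lever along this x: tip at -22 mm, hinge axis at +63 mm. Grip 45 mm long, 14 mm wide, 14 mm high (93 to 107 mm above the table); from it to the hub a steel bar 14 mm wide, 5 mm thick.
- plate: Black vacuum plate with rows of small holes, fixed to the table, 150 mm (x) x 240 mm (y) x 20 mm thick; its top is 20 mm above the table. Origin: centre of its underside. The two brackets stand on it 110 to 145 mm apart.
- bracket_left: Loose left-hand aluminium bracket, 60 to 105 g. Foot 6 mm thick: leg x -35..35, y -12..12 mm; at its +x end a toe (x 11..35 mm) juts to y = +38 mm, i.e. to the left seen from the heel. On the leg's middle stands a rib 44 mm long (x), 10 mm thick (y), top 36 mm above the underside: grip it across y. Origin: centre of the leg's underside. Stands on the plate, rib up.
- bracket_left_mid (a point): Point 15 mm above the left-hand bracket's origin, inside its rib.
- bracket_right: Loose right-hand aluminium bracket, 60 to 105 g. Foot 6 mm thick: leg x -35..35, y -12..12 mm; at its +x end a toe (x 11..35 mm) juts to y = -38 mm, i.e. to the right seen from the heel. On the leg's middle stands a rib 44 mm long (x), 10 mm thick (y), top 36 mm above the underside: grip it across y. Origin: centre of the leg's underside. Stands on the plate, rib up.
- bracket_right_mid (a point): Point 15 mm above the right-hand bracket's origin, inside its rib.
- bin_left: Bin for left-hand brackets. Fixed grey tray, 140 x 140 mm outside, walls 5 mm thick and 45 mm high, floor 5 mm thick. Origin: under the tray's centre, at table level. On its -x side a shelf 45 mm high and 56 mm deep carries a fixed full-size sample of the left-hand bracket (top 81 mm above the table). The two bins may swap sides.
- bin_left_in (a point): Centre of the inner floor (130 x 130 mm) of the left-hand bin, 5 mm above the table.
- bin_right: Bin for right-hand brackets. Fixed grey tray, 140 x 140 mm outside, walls 5 mm thick and 45 mm high, floor 5 mm thick. Origin: under the tray's centre, at table level. On its -x side a shelf 45 mm high and 56 mm deep carries a fixed full-size sample of the right-hand bracket (top 81 mm above the table). The two bins may swap sides.
- bin_right_in (a point): Centre of the inner floor (130 x 130 mm) of the right-hand bin, 5 mm above the table.
- vial: Leave it where it stands. Small glass vial with a white cap, 26 mm across, 45 mm high, between the plate and the valves. Origin: centre of its underside.
- post: Leave it where it stands. Short steel post, 25 mm across, 50 mm high, beyond the bin at the robot's left. Origin: centre of its underside.
- lens_ring: Leave it where it stands. Flat black ring, 50 mm across, 10 mm high, beyond the bin at the robot's right. Origin: centre of its underside.

How it is judged:
By the outcome, as a careful person would: the job done as asked, in the order asked, and still so for the second after the job is handed in, with the robot touching nothing.
It also fails if it takes over 72 s, if anything falls off the work surface, if the arm or the gripper's body presses on something with over 40 N, if the wrist force passes 120 N, or if a joint passes its speed limit or range.

### The arm

A 6-joint arm with a two-finger parallel gripper is mounted at the origin on the work surface. World frame = base frame: x ahead of the robot, y to its left, z up, the work surface at z = 0. Lengths are in m, angles in rad, forces in N, time in s.
With the tool pointing down it reaches from about 0.375 to 0.975 m from the base axis. Payload 3.8 kg.
Tool frame: the origin (TCP) lies midway between the tips of the shut fingers; the grasp point (between the pads) lies 19 mm behind it; z points along the fingers, y is the line along which they close (so a half turn about z gives the same grasp; the last joint's range is limited). The gripper opens to 85 mm and grips with 20 to 120 N. Pads are 22 mm wide; open, the fingers measure 114 mm over their backs; the gripper's body (76 mm by 85 mm) begins 54 mm behind the grasp point. The pads swing forward as they close: fully open they stand 13 mm farther back than shut.
Start: joints at [-1.352, 0.264, 1.604, -0, 1.274, -0.037], TCP at [0.171, -0.653, 0.231] pointing down, gripper open.
Joint ranges: [-2.63, 2.63], [-0.94, 2.18], [0.31, 2.57], [-1.31, 4.45], [0, 2.66], [-2.55, 2.55]. Speed limits (rad/s): [2.57, 2.57, 3.14, 3.14, 3.14, 3.14].

### API

Orientations are given as a rotation vector (axis times angle).
In Python, from workcell import read_state, vision, ticket gives the robot as it stands. The module is installed in compiled form; this text tells all that it offers.
- The arm moves only by the tool jog_arm, never from a script. Its arguments are lists of equal length, an entry for each row: "turn": the turn, a rotation vector about the tool's x, y, z in rad, a list of three; "delta_pos": the shift along the tool's x, y, z in m, a list of three; "gripper": the finger opening in m, from 0 to 0.0854. In form: {"turn": [[rx, ry, rz], ...], "delta_pos": [[dx, dy, dz], ...], "gripper": [gripper, ...]}. A call has 1 to 20 rows; each row shifts and turns the commanded pose from where the row before left it, along the tool's axes as they then stand; what a row does not reach is not made up. A row lasts 1/12 s, in which the tool goes at most 41.7 mm and 7.16 degrees, less where a joint would pass 70% of its speed; a pose out of reach is approached as far as the arm can. A call with a gripper value outside its range is refused whole. The fingers move at their own pace and stop on an object; "grip_force" is the grip in N (left out, the last holds). Time passes only in rows, so rows that do not move let the fingers close. It gives the time, the measured TCP pose, the force, the opening and the grip force at its end, in the units of the state.
- read_state(): the state, without advancing time (a new reading comes with each control period).
- vision.read_camera(name): name is "side" or "top" or "wrist"; returns the picture (384x512x3 uint8, red, green, blue); there is no depth.
- vision.calibration(name): a dict with "vfov" (degrees; the focal length in pixels is half the picture's height over the tangent of half this angle, whatever the lens; pixels are square), "cx", "cy" (the principal point, pixels), "R" (3x3) and "t" (3): a world point X has camera coordinates R X + t; the wrist camera has in their place "mount" (4x4, takes a point from camera to tool coordinates, whose origin is the TCP and whose axes are the flange's). Camera axes: x right, y down, z forward; pixel columns grow to the right and rows downward; lengths in m; the calibration is good to about 2 mm. A picture is of the moment at which its call begins: read the wrist's pose just before it. calibration takes no time and is no camera call.
- ticket.finish_job(): hands the job in; it is judged then, once.
The state is a dict: "time": time; "q": joint angles; "joint_vel": joint speeds; "joint_torque": joint torques, N m; "tool_pos": TCP position; "tcp_rot": TCP orientation; "wrist_force": force on the tool from outside, world axes, zero at the start; "torque": the same for the moment, N m; "width": opening from 0.0 (shut) to 1.0 (fully open); "grip_force": force on a finger pad.
Only numpy, scipy, OpenCV 4.12 (cv2) and the standard library are available. Lean on these libraries where they do the work, as an engineer would, in place of code of your own. Each camera call takes 0.05 s, during which the arm holds its last target. There are 200 camera calls.

## Working session

There is one attempt and no reset: what is moved stays moved. The work goes in short steps, Python scripts to look and compute and a tool call to move; the robot and the scene stay as the last step left them, time stands still between calls to the robot, and variables do not carry over. Pictures are saved under pics/ and viewed, at most 10 in all, crops included, and the job is handed in when it is done.

Besides the shell and the picture viewer there is one more tool, called in YAML: its name, and indented under it one key for each argument. jog_arm: Moves the arm, as the interface text tells. Its arguments: {"type":"object","properties":{"turn":{"type":"array","items":{"type":"array","items":{"type":"number"}}},"delta_pos":{"type":"array","items":{"type":"array","items":{"type":"number"}}},"gripper":{"type":"array","items":{"type":"number"}},"grip_force":{"type":"number"}},"required":["turn","delta_pos","gripper"]}

```bash
mkdir -p pics; cat > h.py <<'E'
import numpy as np, cv2
from scipy.spatial.transform import Rotation as Ro
from workcell import read_state, vision, ticket
def cal(n):
    c=vision.calibration(n); f=192/np.tan(np.radians(c['vfov'])/2)
    return c,f
def ray(n,u,v,st=None):
    c,f=cal(n); d=np.array([(u-c['cx'])/f,(v-c['cy'])/f,1.])
    if 'R' in c:
        R=np.array(c['R']);t=np.array(c['t']); return -R.T@t, R.T@d
    M=np.array(c['mount']); Rt=Ro.from_rotvec(st['tcp_rot']).as_matrix()
    return Rt@M[:3,3]+st['tool_pos'], Rt@(M[:3,:3]@d)
def onz(n,u,v,z,st=None):
    o,d=ray(n,u,v,st); return o+d*(z-o[2])/d[2]
def snap(n,fn):
    st=read_state(); im=vision.read_camera(n); cv2.imwrite('pics/'+fn+'_raw.png',im[:,:,::-1]); 
    cv2.imwrite('pics/'+fn+'.png',cv2.resize(im[:,:,::-1],(800,600),interpolation=cv2.INTER_CUBIC)); return st,im
E
python3 - <<'E'
from h import *
np.set_printoptions(precision=4,suppress=True)
for n in ('top','side'): snap(n,n+'1')
for n in ('top','side','wrist'): print(n,vision.calibration(n))
s=read_state();print(s)
print(Ro.from_rotvec(s['tcp_rot']).as_matrix())
E
```

```text
top {'vfov': 46.5408073994102, 'cx': 245.67527480426338, 'cy': 186.1672729126432, 'R': array([[ 0.0818, -0.9966, -0.0023],
       [-0.9697, -0.0791, -0.2311],
       [ 0.2302,  0.0211, -0.9729]]), 't': array([-0.0289,  0.5652,  1.1744])}
side {'vfov': 43.49791615538321, 'cx': 260.59421665500815, 'cy': 193.9200654902193, 'R': array([[-0.7107, -0.7035,  0.0009],
       [-0.3293,  0.3315, -0.8841],
       [ 0.6217, -0.6286, -0.4673]]), 't': array([0.4058, 0.2843, 0.9387])}
wrist {'vfov': 68.54666300342834, 'cx': 256.89803537786906, 'cy': 192.35107423529442, 'mount': array([[ 0.001 , -0.9467, -0.3222,  0.0824],
       [ 1.    ,  0.0009,  0.0004, -0.0003],
       [-0.0001, -0.3222,  0.9467, -0.1433],
       [ 0.    ,  0.    ,  0.    ,  1.    ]])}
{'time': 0.1, 'q': array([-1.3519,  0.2647,  1.6053, -0.    ,  1.2737, -0.037 ]), 'joint_vel': array([ 0.0014, -0.0017, -0.0031, -0.0006, -0.0002,  0.0025]), 'joint_torque': array([  0.0003, -51.6705, -36.859 ,  -0.0001,   0.0063,   0.    ]), 'tool_pos': array([ 0.1706, -0.6524,  0.2301]), 'tcp_rot': array([-3.1139, -0.4005,  0.0003]), 'wrist_force': array([ 0.5877,  0.6732, -0.601 ]), 'torque': array([ 0.0163, -0.0013,  0.0337]), 'grip_force': 0.0, 'width': 1.0029517874627114}
[[ 0.9675  0.2531 -0.0005]
 [ 0.2531 -0.9674  0.002 ]
 [ 0.0001 -0.0021 -1.    ]]
```

View pics/top1.png

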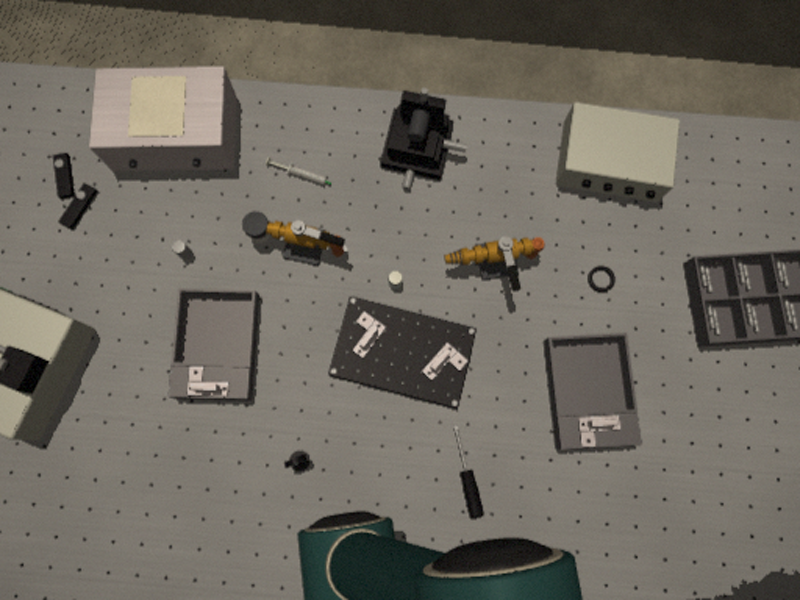

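View pics/side1.png

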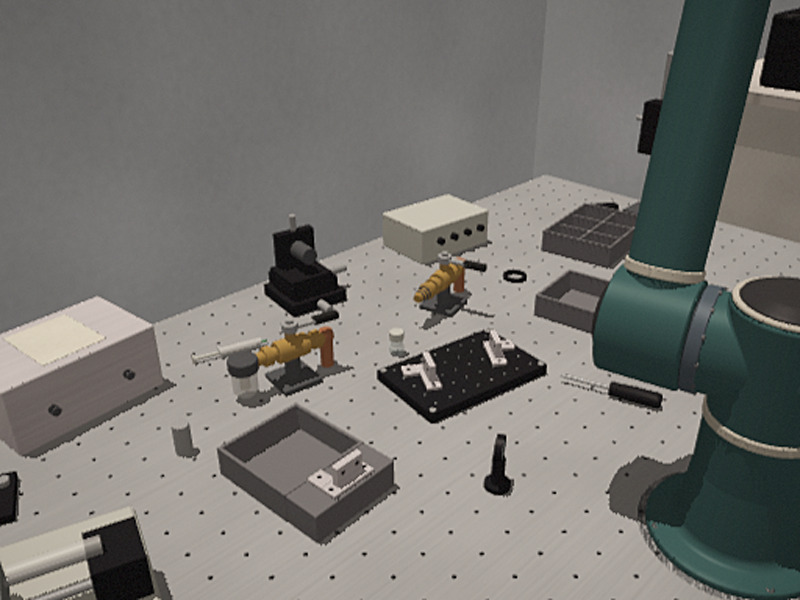

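```bash
python3 - <<'E'
from h import *
im=cv2.imread('pics/top1_raw.png')
cv2.imwrite('pics/c1.png',cv2.resize(im[125:275,147:357],None,fx=3.8,fy=3.8,interpolation=cv2.INTER_CUBIC))
a=im[180:260,105:170];b=im[208:292,345:412]
c=np.zeros((84,140,3),np.uint8);c[:80,:65]=a;c[:84,70:137]=b
cv2.imwrite('pics/c2.png',cv2.resize(c,None,fx=5.5,fy=5.5,interpolation=cv2.INTER_CUBIC))
E
```

```text
(no output)
```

View pics/c1.png

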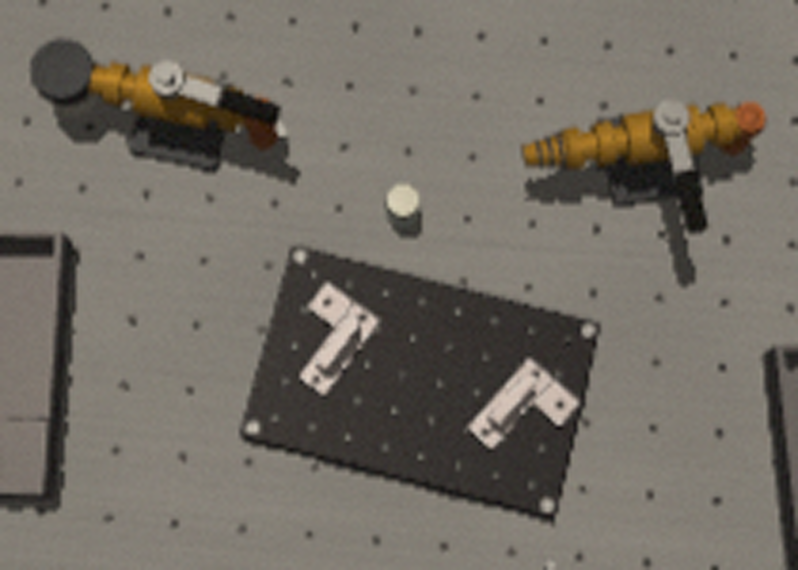

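View pics/c2.png

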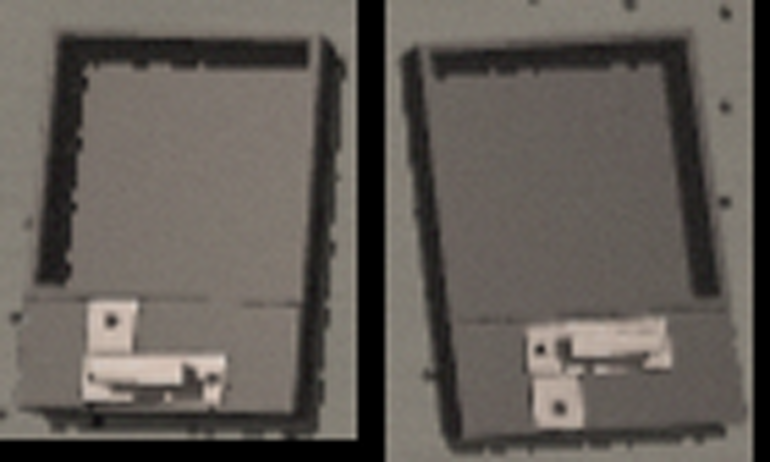

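```bash
cat > m.py <<'E'
from h import *
np.set_printoptions(precision=4,suppress=True)
def T(x,y,z): return onz('top',147+(x+.5)/3.8-.5,125+(y+.5)/3.8-.5,z)
def yaw(a,b): return np.degrees(np.arctan2(b[1]-a[1],b[0]-a[0]))
for n,h,t in(('L',(312,387),(366.8,310.9)),('R',(478,438),(542,368.6))):
    a,b=T(*h,.026),T(*t,.026); print('br',n,(a+b)/2,yaw(a,b),np.linalg.norm(b-a))
for n,p,t,e,ez in(('sup',(168,76),(278,110),(62,70),.085),('vent',(672,116),(697,228),(526,153),.062)):
    a,b,c=T(*p,.114),T(*t,.104),T(*e,ez); print(n,a,'tip',b,'leverdir',yaw(a,b),np.linalg.norm((b-a)[:2]),'pipe+y end',c,yaw(a,c),np.linalg.norm((c-a)[:2]))
B=lambda x,y:onz('top',105+x/5.5-.5,180+y/5.5-.5,.045)
C=lambda x,y:onz('top',345-70+x/5.5-.5,208+y/5.5-.5,.045)
for F,ps in((B,[(58,38),(322,38),(302,305),(28,298)]),(C,[(410,48),(688,38),(725,312),(445,322)])):
    P=np.array([F(*p) for p in ps]); print(P,P.mean(0))
print('vial',T(402,198,.045))
E
python3 m.py
```

```text
br L [0.4854 0.0383 0.026 ] -30.57185274260937 0.07008929769249515
br R [ 0.4552 -0.0907  0.026 ] -38.43974289372063 0.07043658138606283
sup [0.6583 0.175  0.114 ] tip [0.6424 0.0947 0.104 ] leverdir -101.21632165300143 0.08187728163827677 pipe+y end [0.6661 0.258  0.085 ] 84.66470844553271 0.08336671983376884
vent [ 0.6577 -0.187   0.114 ] tip [ 0.5794 -0.2096  0.104 ] leverdir -163.86017442479658 0.08144865199598275 pipe+y end [ 0.6371 -0.0882  0.062 ] 101.74678108466578 0.10085927620082318
[[0.5399 0.3861 0.045 ]
 [0.551  0.2507 0.045 ]
 [0.4136 0.2435 0.045 ]
 [0.4058 0.3811 0.045 ]] [0.4776 0.3153 0.045 ]
[[ 0.5084 -0.2758  0.045 ]
 [ 0.525  -0.4158  0.045 ]
 [ 0.3892 -0.4343  0.045 ]
 [ 0.373  -0.2969  0.045 ]] [ 0.4489 -0.3557  0.045 ]
vial [0.5997 0.0009 0.045 ]
```

jog_arm:
  turn:
    - [0,0,0]
    - [0,0,0]
    - [0,0,0]
    - [0,0,0]
    - [0,0,0]
    - [0,0,0]
    - [0,0,0]
    - [0,0,0]
    - [0,0,0]
    - [0,0,0]
    - [0,0,0]
    - [0,0,0]
    - [0,0,0]
    - [0,0,0]
    - [0,0,0]
    - [0,0,0]
    - [0,0,0]
    - [0,0,0]
    - [0,0,0]
    - [0,0,0]
  delta_pos:
    - [0.0272,-0.0258,0]
    - [0.0272,-0.0258,0]
    - [0.0272,-0.0258,0]
    - [0.0272,-0.0258,0]
    - [0.0272,-0.0258,0]
    - [0.0272,-0.0258,0]
    - [0.0272,-0.0258,0]
    - [0.0272,-0.0258,0]
    - [0.0272,-0.0258,0]
    - [0.0272,-0.0258,0]
    - [0.0272,-0.0258,0]
    - [0.0272,-0.0258,0]
    - [0.0272,-0.0258,0]
    - [0.0272,-0.0258,0]
    - [0.0272,-0.0258,0]
    - [0.0272,-0.0258,0]
    - [0.0272,-0.0258,0]
    - [0.0272,-0.0258,0]
    - [0.0272,-0.0258,0]
    - [0.0272,-0.0258,0]
  gripper: [0.05,0.05,0.05,0.05,0.05,0.05,0.05,0.05,0.05,0.05,0.05,0.05,0.05,0.05,0.05,0.05,0.05,0.05,0.05,0.05]
  grip_force: 30

```text
time: 1.77
tool_pos: [0.5668, -0.0143, 0.2308]
tcp_rot: [-3.116, -0.401, 0.001]
wrist_force: [1.4, -0.9, -0.3]
width: 0.585
grip_force: 0.0
```

jog_arm:
  turn:
    - [0,0,0]
    - [0,0,0]
    - [0,0,0]
    - [0,0,0]
    - [0,0,-0.1125]
    - [0,0,-0.1125]
    - [0,0,-0.1125]
    - [0,0,-0.1125]
    - [0,0,-0.1125]
    - [0,0,-0.1125]
    - [0,0,-0.1125]
    - [0,0,-0.1125]
    - [0,0,-0.1125]
    - [0,0,-0.1125]
    - [0,0,0]
    - [0,0,0]
  delta_pos:
    - [0.0272,-0.0258,0]
    - [0.0272,-0.0258,0]
    - [0.0272,-0.0258,0]
    - [0.0272,-0.0258,0]
    - [0,0,0.005]
    - [0,0,0.005]
    - [0,0,0.005]
    - [0,0,0.005]
    - [0,0,0.005]
    - [0,0,0.005]
    - [0,0,0.005]
    - [0,0,0.005]
    - [0,0,0.005]
    - [0,0,0.005]
    - [0,0,0]
    - [0,0,0]
  gripper: [0.05,0.05,0.05,0.05,0.05,0.05,0.05,0.05,0.05,0.05,0.05,0.05,0.05,0.05,0.05,0.05]

```text
time: 3.1
tool_pos: [0.645, 0.1111, 0.1803]
tcp_rot: [-2.424, -1.996, 0.003]
wrist_force: [0.1, -0.0, 0.2]
width: 0.583
grip_force: 0.0
```

```bash
python3 - <<'E'
from h import *
st,im=snap('wrist','w1'); print(st['tool_pos'],st['time'],st['width']); R=Ro.from_rotvec(st['tcp_rot']).as_matrix(); print(R)
import pickle; pickle.dump(st,open('w1.pkl','wb'))
E
```

```text
[0.64500543 0.11110151 0.18032227] 3.1 0.582847862974934
[[ 1.91875279e-01  9.81417435e-01 -1.92229397e-03]
 [ 9.81419123e-01 -1.91876108e-01 -2.54962787e-04]
 [-6.19067211e-04 -1.83765501e-03 -9.99998120e-01]]
```

View pics/w1.png

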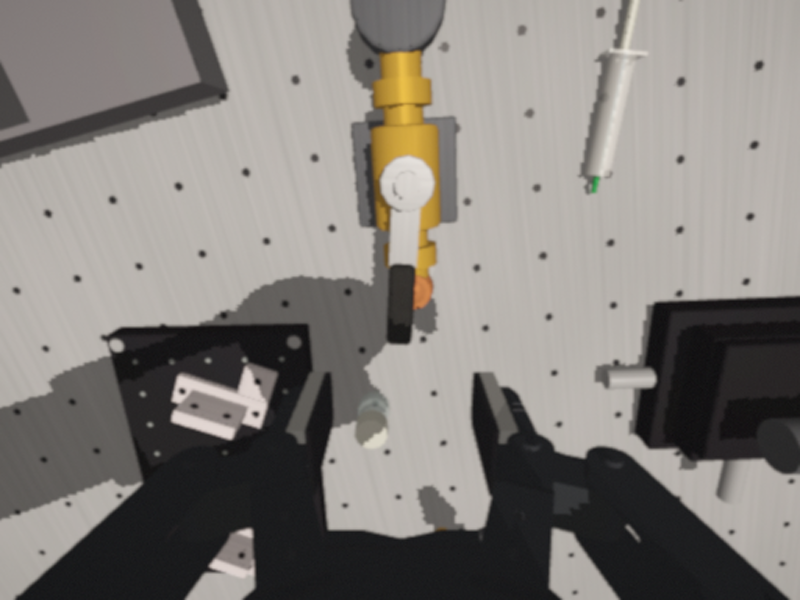

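```bash
python3 - <<'E'
from h import *
import pickle; st=pickle.load(open('w1.pkl','rb'))
W=lambda x,y,z:onz('wrist',x*.64,y*.64,z,st)
a=W(402,266,.107);b=W(399,330,.107);p=W(408,184,.114);bowl=W(400,10,.085);cop=W(422,292,.075);t=W(403,105,.075)
yaw=lambda a,b:np.degrees(np.arctan2(b[1]-a[1],b[0]-a[0]))
print(a,b,p,yaw(p,b),np.linalg.norm((b-p)[:2]),'bowl',bowl,yaw(cop,bowl),cop,yaw(cop,t), t)
E
```

```text
[0.64993983 0.1383692  0.107     ] [0.64169828 0.1042787  0.107     ] [0.66041865 0.17781647 0.114     ] -104.28231572215725 0.0758831642258097 bowl [0.67139715 0.25390231 0.085     ] 84.1777798107561 [0.65697985 0.11251209 0.075     ] 85.3773230046273 [0.66522682 0.21450732 0.075     ]
```

jog_arm:
  turn:
    - [0,0,0.045]
    - [0,0,0]
    - [0,0,0]
    - [0,0,0]
    - [0,0,0]
    - [0,0,0]
    - [0,0,0]
    - [0,0,0]
    - [0,0,0]
    - [0,0,0]
    - [0,0,0]
  delta_pos:
    - [0.005,-0.001,0]
    - [0,0,0.022]
    - [0,0,0.022]
    - [0,0,0.022]
    - [0,0,0.021]
    - [0,0,0]
    - [0,0,0]
    - [0,0,0]
    - [0,0,0]
    - [0,0,0]
    - [0,0,0]
  gripper: [0.05,0.05,0.05,0.05,0.05,0.05,0.005,0.005,0.005,0.005,0.005]
  grip_force: 40

```text
time: 4.07
tool_pos: [0.6468, 0.1165, 0.0966]
tcp_rot: [2.465, 1.945, 0.004]
wrist_force: [-2.7, 0.3, 5.2]
width: 0.145
grip_force: 43.5
```

jog_arm:
  turn:
    - [0,0,0.1]
    - [0,0,0.1]
    - [0,0,0.1]
    - [0,0,0.1]
    - [0,0,0.1]
    - [0,0,0.1]
    - [0,0,0.1]
    - [0,0,0.1]
    - [0,0,0.1]
    - [0,0,0.1]
    - [0,0,0.1]
    - [0,0,0.1]
    - [0,0,0.1]
    - [0,0,0.1]
    - [0,0,0]
  delta_pos:
    - [0.0003,-0.0063,0]
    - [0.0003,-0.0063,0]
    - [0.0003,-0.0063,0]
    - [0.0003,-0.0063,0]
    - [0.0003,-0.0063,0]
    - [0.0003,-0.0063,0]
    - [0.0003,-0.0063,0]
    - [0.0003,-0.0063,0]
    - [0.0003,-0.0063,0]
    - [0.0003,-0.0063,0]
    - [0.0003,-0.0063,0]
    - [0.0003,-0.0063,0]
    - [0.0003,-0.0063,0]
    - [0.0003,-0.0063,0]
    - [0,0,0]
  gripper: [0.005,0.005,0.005,0.005,0.005,0.005,0.005,0.005,0.005,0.005,0.005,0.005,0.005,0.005,0.005]

```text
time: 5.32
tool_pos: [0.5979, 0.1824, 0.0965]
tcp_rot: [-3.139, 0.108, -0.003]
wrist_force: [-2.9, -2.3, 7.9]
width: 0.147
grip_force: 43.8
```

```bash
cat > s.py <<'E'
from h import *
s=read_state(); R=Ro.from_rotvec(s['tcp_rot']).as_matrix()
print(s['time'],s['tool_pos'].round(4),'phi',np.degrees(np.arctan2(R[1,0],R[0,0])).round(2),'F',s['wrist_force'].round(1),'M',s['torque'].round(2),'w',round(s['width']*85.4,1),s['grip_force'],'q',s['q'].round(2))
E
python3 s.py
```

```text
5.3167 [0.5979 0.1824 0.0965] phi -3.93 F [-2.9 -2.3  7.9] M [-0.29  0.51 -0.37] w 12.5 43.76507341861725 q [ 0.26  0.28  1.84 -0.    1.01  1.9 ]
```

jog_arm:
  turn:
    - [0,0,0.03]
    - [0,0,0.03]
    - [0,0,0.03]
    - [0,0,0]
  delta_pos:
    - [0,-0.002,0]
    - [0,-0.002,0]
    - [0,-0.002,0]
    - [0,0,0]
  gripper: [0.005,0.005,0.005,0.005]

```text
time: 5.65
tool_pos: [0.5984, 0.1866, 0.0966]
tcp_rot: [3.13, -0.242, 0.002]
wrist_force: [-3.6, -4.2, 8.7]
width: 0.145
grip_force: 43.8
```

```bash
python3 s.py
```

```text
5.65 [0.5984 0.1866 0.0966] phi -8.85 F [-3.6 -4.2  8.7] M [-0.81  0.62  0.21] w 12.4 43.77831280231476 q [ 0.26  0.29  1.84 -0.    1.02  1.99]
```

jog_arm:
  turn:
    - [0,0,0]
    - [0,0,0]
    - [0,0,0]
  delta_pos:
    - [0,-0.003,0]
    - [0,-0.003,0]
    - [0,0,0]
  gripper: [0.005,0.005,0.005]

```text
time: 5.9
tool_pos: [0.5984, 0.1871, 0.0964]
tcp_rot: [3.121, -0.238, -0.001]
wrist_force: [-5.5, -21.7, 13.6]
width: 0.15
grip_force: 44.3
```

```bash
python3 s.py
```

```text
5.9 [0.5984 0.1871 0.0964] phi -8.72 F [ -5.5 -21.7  13.6] M [-3.57  0.97  0.08] w 12.8 44.311425648847944 q [ 0.27  0.29  1.83 -0.01  1.02  2.  ]
```

jog_arm:
  turn:
    - [0,0,0]
    - [0,0,0]
    - [0,0,0]
    - [0,0,0]
    - [0,0,0]
    - [0,0,0]
    - [0,0,0]
    - [0,0,0]
  delta_pos:
    - [0,0,0]
    - [0,0,0]
    - [0,0,0]
    - [0,0,0]
    - [0,0,-0.022]
    - [0,0,-0.022]
    - [0,0,-0.022]
    - [0,0,-0.022]
  gripper: [0.05,0.05,0.05,0.05,0.05,0.05,0.05,0.05]

```text
time: 6.57
tool_pos: [0.5985, 0.1941, 0.1829]
tcp_rot: [-3.132, 0.241, 0.001]
wrist_force: [0.8, -0.1, 0.1]
width: 0.589
grip_force: 0.0
```

```bash
python3 s.py
```

```text
6.5667 [0.5985 0.1941 0.1829] phi -8.8 F [ 0.8 -0.1  0.1] M [-0.04 -0.02 -0.01] w 50.3 0.0 q [0.27 0.21 1.76 0.   1.17 2.  ]
```

jog_arm:
  turn:
    - [0,0,0]
    - [0,0,0]
    - [0,0,0]
    - [0,0,0]
    - [0,0,0]
    - [0,0,0]
    - [0,0,0]
    - [0,0,0]
    - [0,0,0]
    - [0,0,0]
    - [0,0,0]
    - [0,0,-0.109]
    - [0,0,-0.109]
    - [0,0,-0.109]
    - [0,0,-0.109]
    - [0,0,0]
    - [0,0,0]
  delta_pos:
    - [0.0055,0.0353,0]
    - [0.0055,0.0353,0]
    - [0.0055,0.0353,0]
    - [0.0055,0.0353,0]
    - [0.0055,0.0353,0]
    - [0.0055,0.0353,0]
    - [0.0055,0.0353,0]
    - [0.0055,0.0353,0]
    - [0.0055,0.0353,0]
    - [0.0055,0.0353,0]
    - [0.0055,0.0353,0]
    - [0,0,0]
    - [0,0,0]
    - [0,0,0]
    - [0,0,0]
    - [0,0,0]
    - [0,0,0]
  gripper: [0.05,0.05,0.05,0.05,0.05,0.05,0.05,0.05,0.05,0.05,0.05,0.05,0.05,0.05,0.05,0.05,0.05]

```text
time: 7.98
tool_pos: [0.5991, -0.1991, 0.1821]
tcp_rot: [-3.111, -0.437, -0.0]
wrist_force: [0.6, 0.5, 0.0]
width: 0.584
grip_force: 0.0
```

```bash
python3 s.py;  python3 - <<'E'
from h import *
import pickle
st,im=snap('wrist','w2'); pickle.dump(st,open('w2.pkl','wb'))
_,t=snap('top','top2')
a=cv2.resize(im[:,:,::-1],(800,600),interpolation=cv2.INTER_CUBIC)
b=cv2.resize(t[115:170,147:232,::-1],None,fx=3.5,fy=3.5,interpolation=cv2.INTER_CUBIC)
a[600-b.shape[0]:,:b.shape[1]]=b
cv2.imwrite('pics/w2c.png',a)
E
```

```text
7.9833 [ 0.5991 -0.1991  0.1821] phi 16.0 F [0.6 0.5 0. ] M [ 0.   -0.01 -0.01] w 49.9 0.0 q [-0.36  0.22  1.75  0.    1.17  0.93]
```

View pics/w2c.png

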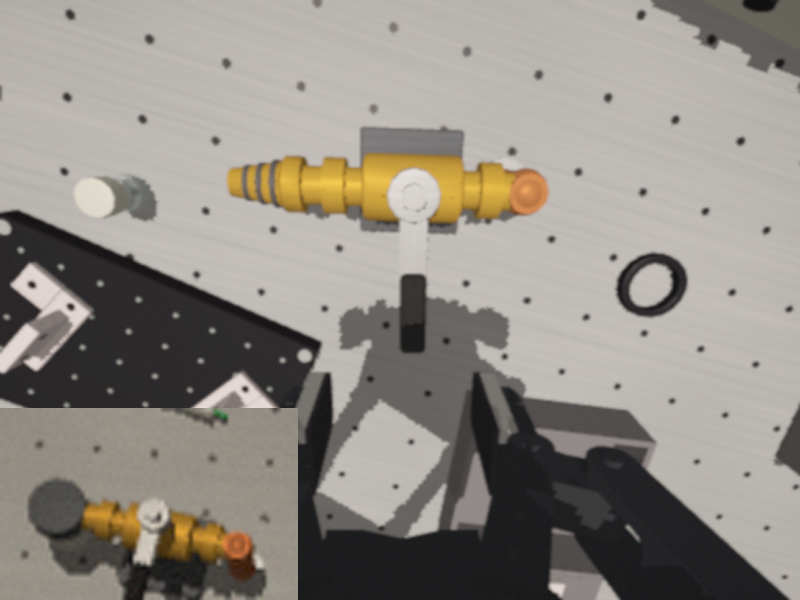

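```bash
python3 - <<'E'
from h import *
import pickle; st=pickle.load(open('w2.pkl','rb'))
W=lambda x,y,z:onz('wrist',x*.64,y*.64,z,st)
a=W(413,275,.107);b=W(412,339,.107);p=W(414,194,.114);s=W(232,182,.062);cop=W(529,191,.075)
yaw=lambda a,b:np.degrees(np.arctan2(b[1]-a[1],b[0]-a[0]))
print(a,b,p,yaw(p,b),np.linalg.norm((a-p)[:2]),np.linalg.norm((b-p)[:2]),yaw(cop,s))
d=np.radians(yaw(p,b));g=p[:2]+.063*np.array([np.cos(d),np.sin(d)]);print(g)
e=g-st['tool_pos'][:2];f=np.radians(yaw(p,b)+180);print(e@[np.cos(f),np.sin(f)],e@[np.sin(f),-np.cos(f)])
E
```

```text
[ 0.62179748 -0.19857707  0.107     ] [ 0.58731367 -0.20825174  0.107     ] [ 0.6614435  -0.18711327  0.114     ] -164.0842508037243 0.041270151136591396 0.07708479787744973 104.69904167569837
[ 0.60085854 -0.20438936]
0.00027940549445993083 0.005546811707090992
```

jog_arm:
  turn:
    - [0,0,0]
    - [0,0,0]
    - [0,0,0]
    - [0,0,0]
    - [0,0,0]
    - [0,0,0]
    - [0,0,0]
    - [0,0,0]
    - [0,0,0]
    - [0,0,0]
    - [0,0,0]
  delta_pos:
    - [0,0.0055,0]
    - [0,0,0.022]
    - [0,0,0.022]
    - [0,0,0.022]
    - [0,0,0.021]
    - [0,0,0]
    - [0,0,0]
    - [0,0,0]
    - [0,0,0]
    - [0,0,0]
    - [0,0,0]
  gripper: [0.05,0.05,0.05,0.05,0.05,0.05,0.005,0.005,0.005,0.005,0.005]
  grip_force: 40

```text
time: 9.0
tool_pos: [0.6017, -0.2052, 0.0974]
tcp_rot: [3.109, 0.441, 0.005]
wrist_force: [0.9, 0.3, 4.3]
width: 0.148
grip_force: 43.4
```

jog_arm:
  turn:
    - [0,0,-0.1]
    - [0,0,-0.1]
    - [0,0,-0.1]
    - [0,0,-0.1]
    - [0,0,-0.1]
    - [0,0,-0.1]
    - [0,0,-0.1]
    - [0,0,-0.1]
    - [0,0,-0.1]
    - [0,0,-0.1]
    - [0,0,-0.1]
    - [0,0,-0.1]
    - [0,0,-0.1]
    - [0,0,-0.1]
    - [0,0,0]
  delta_pos:
    - [0.0003,0.0063,0]
    - [0.0003,0.0063,0]
    - [0.0003,0.0063,0]
    - [0.0003,0.0063,0]
    - [0.0003,0.0063,0]
    - [0.0003,0.0063,0]
    - [0.0003,0.0063,0]
    - [0.0003,0.0063,0]
    - [0.0003,0.0063,0]
    - [0.0003,0.0063,0]
    - [0.0003,0.0063,0]
    - [0.0003,0.0063,0]
    - [0.0003,0.0063,0]
    - [0.0003,0.0063,0]
    - [0,0,0]
  gripper: [0.005,0.005,0.005,0.005,0.005,0.005,0.005,0.005,0.005,0.005,0.005,0.005,0.005,0.005,0.005]

```text
time: 10.25
tool_pos: [0.669, -0.2487, 0.0974]
tcp_rot: [-2.089, -2.346, -0.003]
wrist_force: [-1.9, 5.9, 7.4]
width: 0.147
grip_force: 43.8
```

```bash
python3 s.py
```

```text
10.25 [ 0.669  -0.2487  0.0974] phi 96.63 F [-1.9  5.9  7.4] M [0.9  0.46 0.34] w 12.5 43.83211612701416 q [-0.39  0.44  1.63  0.    1.07 -0.51]
```

jog_arm:
  turn:
    - [0,0,-0.03]
    - [0,0,-0.03]
    - [0,0,-0.03]
    - [0,0,0]
  delta_pos:
    - [0,0.002,0]
    - [0,0.002,0]
    - [0,0.002,0]
    - [0,0,0]
  gripper: [0.005,0.005,0.005,0.005]

```text
time: 10.58
tool_pos: [0.6739, -0.2479, 0.0974]
tcp_rot: [-1.985, -2.433, -0.002]
wrist_force: [-3.0, 5.0, 7.8]
width: 0.149
grip_force: 43.8
```

jog_arm:
  turn:
    - [0,0,0]
    - [0,0,0]
    - [0,0,0]
  delta_pos:
    - [0,0.003,0]
    - [0,0.003,0]
    - [0,0,0]
  gripper: [0.005,0.005,0.005]

```text
time: 10.83
tool_pos: [0.6761, -0.2473, 0.0973]
tcp_rot: [-1.98, -2.43, 0.007]
wrist_force: [-14.2, 3.3, 14.0]
width: 0.146
grip_force: 47.8
```

```bash
python3 s.py
```

```text
10.8333 [ 0.6761 -0.2473  0.0973] phi 101.67 F [-14.2   3.3  14. ] M [0.52 2.3  0.83] w 12.5 47.836520299956646 q [-0.38  0.45  1.61 -0.    1.09 -0.59]
```

jog_arm:
  turn:
    - [0,0,-0.02]
    - [0,0,0]
    - [0,0,0]
  delta_pos:
    - [0,0.003,0]
    - [0,0,0]
    - [0,0,0]
  gripper: [0.005,0.005,0.005]

```text
time: 11.08
tool_pos: [0.6765, -0.2473, 0.0972]
tcp_rot: [-1.954, -2.446, 0.011]
wrist_force: [-20.3, 2.2, 16.1]
width: 0.145
grip_force: 45.9
```

```bash
python3 s.py
```

```text
11.0833 [ 0.6765 -0.2473  0.0972] phi 102.77 F [-20.3   2.2  16.1] M [0.47 3.42 0.6 ] w 12.4 45.93983095837757 q [-0.38  0.45  1.6  -0.    1.09 -0.6 ]
```

jog_arm:
  turn:
    - [0,0,0]
    - [0,0,0]
    - [0,0,0]
    - [0,0,0]
    - [0,0,0]
    - [0,0,0]
    - [0,0,0]
    - [0,0,0]
    - [0,0,0]
  delta_pos:
    - [0,0,0]
    - [0,0,0]
    - [0,0,0]
    - [0,0,0]
    - [0,0,-0.022]
    - [0,0,-0.022]
    - [0,0,-0.022]
    - [0,0,-0.022]
    - [0,0,0]
  gripper: [0.05,0.05,0.05,0.05,0.05,0.05,0.05,0.05,0.05]

```text
time: 11.83
tool_pos: [0.6862, -0.2486, 0.1898]
tcp_rot: [1.957, 2.445, 0.005]
wrist_force: [0.8, -1.1, 1.4]
width: 0.583
grip_force: 0.0
```

jog_arm:
  turn:
    - [0,0,0]
    - [0,0,0]
    - [0,0,0]
    - [0,0,0]
    - [0,0,0]
    - [0,0,0]
    - [0,0,0]
    - [0,0,0]
    - [0,0,-0.112]
    - [0,0,-0.112]
    - [0,0,-0.112]
    - [0,0,-0.112]
    - [0,0,-0.112]
    - [0,0,-0.112]
    - [0,0,0]
    - [0,0,0]
  delta_pos:
    - [0.0254,-0.023,0]
    - [0.0254,-0.023,0]
    - [0.0254,-0.023,0]
    - [0.0254,-0.023,0]
    - [0.0254,-0.023,0]
    - [0.0254,-0.023,0]
    - [0.0254,-0.023,0]
    - [0.0254,-0.023,0]
    - [0,0,0]
    - [0,0,0]
    - [0,0,0]
    - [0,0,0]
    - [0,0,0]
    - [0,0,0]
    - [0,0,0]
    - [0,0,0]
  gripper: [0.05,0.05,0.05,0.05,0.05,0.05,0.05,0.05,0.05,0.05,0.05,0.05,0.05,0.05,0.05,0.05]

```text
time: 13.17
tool_pos: [0.4585, -0.0895, 0.1828]
tcp_rot: [-1.049, -2.961, -0.0]
wrist_force: [0.5, -0.2, -0.3]
width: 0.584
grip_force: 0.0
```

```bash
python3 s.py;  python3 - <<'E'
from h import *
import pickle
st,im=snap('wrist','w3'); pickle.dump(st,open('w3.pkl','wb'))
_,t=snap('top','top3')
a=cv2.resize(im[:,:,::-1],(800,600),interpolation=cv2.INTER_CUBIC)
b=cv2.resize(t[130:185,285:370,::-1],None,fx=3,fy=3,interpolation=cv2.INTER_CUBIC)
a[600-b.shape[0]:,:b.shape[1]]=b
cv2.imwrite('pics/w3c.png',a)
E
```

```text
13.1667 [ 0.4585 -0.0895  0.1828] phi 141.0 F [ 0.5 -0.2 -0.3] M [-0.02  0.01  0.01] w 49.9 0.0 q [-0.25 -0.1   2.09  0.    1.15 -1.14]
```

View pics/w3c.png

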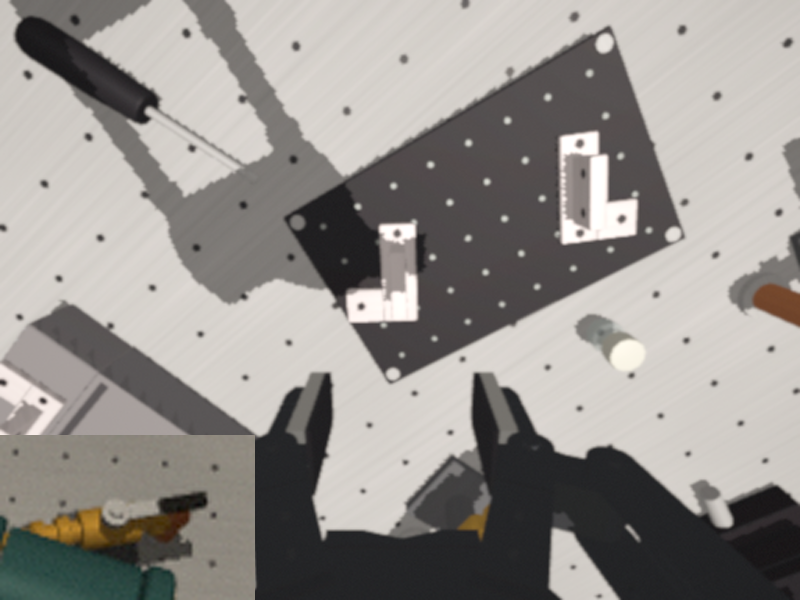

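```bash
cat > br.py <<'E'
from h import *
import pickle
yaw=lambda a,b:np.degrees(np.arctan2(b[1]-a[1],b[0]-a[0]))
st=pickle.load(open('w3.pkl','rb'))
W=lambda x,y,z:onz('wrist',x*.64,y*.64,z,st)
for n,h,t in(('R',(397,224),(401,321)),('L',(579,134),(581,242.))):
    a=W(*h,.026);b=W(*t,.026);c=(a+b)/2;y=yaw(a,b);f=np.radians(y+180);e=(c-st['tool_pos'])[:2]
    print(n,c,y,np.linalg.norm(b-a),'phi',y+180,'tool d',e@[np.cos(f),np.sin(f)],e@[np.sin(f),-np.cos(f)])
E
python3 br.py
```

```text
R [ 0.45655341 -0.0902707   0.026     ] -36.76615430536737 0.07084453184785457 phi 143.23384569463263 tool d 0.001083301472988475 -0.0018338936707826534
L [0.48711291 0.03956276 0.026     ] -30.437527642192745 0.07041717605992853 phi 149.56247235780725 tool d 0.04070445185350921 0.12571816452824278
```

jog_arm:
  turn:
    - [0,0,-0.039]
    - [0,0,0]
    - [0,0,0]
    - [0,0,0]
    - [0,0,0]
    - [0,0,0]
    - [0,0,0]
    - [0,0,0]
    - [0,0,0]
    - [0,0,0]
    - [0,0,0]
    - [0,0,0]
    - [0,0,0]
    - [0,0,0]
  delta_pos:
    - [0.001,-0.002,0]
    - [0,0,0.03]
    - [0,0,0.03]
    - [0,0,0.03]
    - [0,0,0.03]
    - [0,0,0.02]
    - [0,0,0.01]
    - [0,0,0]
    - [0,0,0]
    - [0,0,0]
    - [0,0,0]
    - [0,0,0]
    - [0,0,0]
    - [0,0,0]
  gripper: [0.05,0.05,0.05,0.05,0.05,0.05,0.05,0.05,0.002,0.002,0.002,0.002,0.002,0.002]
  grip_force: 50

```text
time: 14.43
tool_pos: [0.4584, -0.091, 0.0351]
tcp_rot: [0.985, 2.979, 0.0]
wrist_force: [-0.5, -0.4, 6.2]
width: 0.107
grip_force: 50.2
```

```bash
python3 s.py
```

```text
14.4333 [ 0.4584 -0.091   0.0351] phi 143.4 F [-0.5 -0.4  6.2] M [-0.03  0.08 -0.05] w 9.2 50.19954800605774 q [-0.25  0.09  2.21 -0.    0.84 -1.18]
```

jog_arm:
  turn:
    - [0,0,0]
    - [0,0,0]
    - [0,0,0]
    - [0,0,0]
    - [0,0,0]
    - [0,0,0]
  delta_pos:
    - [0,0,-0.005]
    - [0,0,-0.015]
    - [0,0,-0.03]
    - [0,0,-0.03]
    - [0,0,-0.03]
    - [0,0,-0.01]
  gripper: [0.002,0.002,0.002,0.002,0.002,0.002]

```text
time: 14.93
tool_pos: [0.459, -0.0911, 0.1581]
tcp_rot: [0.984, 2.976, 0.001]
wrist_force: [1.4, 0.0, 0.5]
width: 0.103
grip_force: 49.3
```

```bash
python3 s.py
```

```text
14.9333 [ 0.459  -0.0911  0.1581] phi 143.4 F [1.4 0.  0.5] M [-0.01 -0.03 -0.  ] w 8.8 49.29650902748108 q [-0.25 -0.08  2.12  0.    1.1  -1.18]
```

jog_arm:
  turn:
    - [0,0,0]
    - [0,0,0]
    - [0,0,0]
    - [0,0,0]
    - [0,0,0]
    - [0,0,0]
    - [0,0,0]
    - [0,0,0]
    - [0,0,0]
    - [0,0,0]
    - [0,0,0]
    - [0,0,0]
    - [0,0,0]
  delta_pos:
    - [0.0205,0.0307,0]
    - [0.0205,0.0307,0]
    - [0.0205,0.0307,0]
    - [0.0205,0.0307,0]
    - [0.0205,0.0307,0]
    - [0.0205,0.0307,0]
    - [0.0205,0.0307,0]
    - [0.0205,0.0307,0]
    - [0.0205,0.0307,0]
    - [0.0205,0.0307,0]
    - [0.0205,0.0307,0]
    - [0,0,0]
    - [0,0,0]
  gripper: [0.002,0.002,0.002,0.002,0.002,0.002,0.002,0.002,0.002,0.002,0.002,0.002,0.002]

```text
time: 16.02
tool_pos: [0.4759, 0.3165, 0.1523]
tcp_rot: [-0.981, -2.983, 0.002]
wrist_force: [0.6, -1.0, -0.4]
width: 0.105
grip_force: 49.4
```

```bash
python3 s.py; python3 - <<'E'
from h import *
import pickle
st,im=snap('wrist','w4'); pickle.dump(st,open('w4.pkl','wb'))
E
```

```text
16.0167 [0.4759 0.3165 0.1523] phi 143.6 F [ 0.6 -1.  -0.4] M [-0.    0.01 -0.01] w 8.9 49.38953340053558 q [ 0.54  0.13  1.91 -0.    1.1  -0.39]
```

View pics/w4.png

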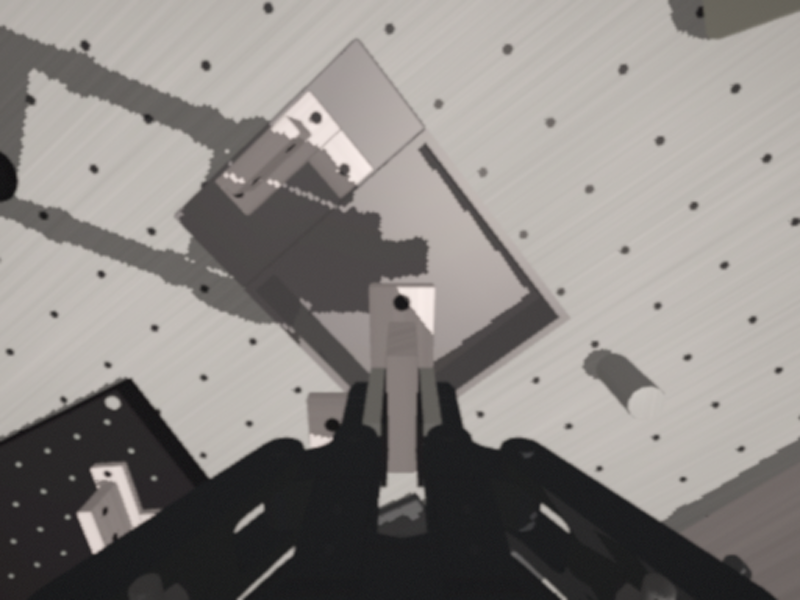

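jog_arm:
  turn:
    - [0,0,0]
    - [0,0,0]
    - [0,0,0]
    - [0,0,0]
    - [0,0,0]
    - [0,0,0]
    - [0,0,0]
  delta_pos:
    - [0,0,0.03]
    - [0,0,0.03]
    - [0,0,0.03]
    - [0,0,0.022]
    - [0,0,0.012]
    - [0,0,0.007]
    - [0,0,0]
  gripper: [0.002,0.002,0.002,0.002,0.002,0.002,0.002]

```text
time: 16.65
tool_pos: [0.4764, 0.3137, 0.0218]
tcp_rot: [-0.988, -2.981, 0.003]
wrist_force: [0.0, 0.5, -0.9]
width: 0.103
grip_force: 49.4
```

```bash
python3 s.py
```

```text
16.65 [0.4764 0.3137 0.0218] phi 143.33 F [ 0.   0.5 -0.9] M [-0.   -0.03 -0.01] w 8.8 49.42856848239899 q [ 0.54  0.29  2.   -0.    0.86 -0.39]
```

jog_arm:
  turn:
    - [0,0,0]
    - [0,0,0]
    - [0,0,0]
    - [0,0,0]
    - [0,0,0]
    - [0,0,0]
    - [0,0,0]
    - [0,0,0]
    - [0,0,0]
    - [0,0,0]
    - [0,0,0]
    - [0,0,0]
  delta_pos:
    - [0,0,0.0015]
    - [0,0,0]
    - [0,0,0]
    - [0,0,0]
    - [0,0,0]
    - [0,0,0]
    - [0,0,-0.02]
    - [0,0,-0.03]
    - [0,0,-0.03]
    - [0,0,-0.03]
    - [0,0,-0.03]
    - [0,0,-0.02]
  gripper: [0.002,0.002,0.03,0.03,0.03,0.03,0.03,0.03,0.03,0.03,0.03,0.03]

```text
time: 17.65
tool_pos: [0.4779, 0.3159, 0.1845]
tcp_rot: [0.985, 2.98, 0.005]
wrist_force: [0.6, 0.0, 0.8]
width: 0.348
grip_force: 0.0
```

jog_arm:
  turn:
    - [0,0,0]
    - [0,0,0]
    - [0,0,0]
    - [0,0,0]
    - [0,0,0]
    - [0,0,0]
    - [0,0,0]
    - [0,0,0]
    - [0,0,-0.108]
    - [0,0,0]
    - [0,0,0]
  delta_pos:
    - [-0.0215,-0.0267,0]
    - [-0.0215,-0.0267,0]
    - [-0.0215,-0.0267,0]
    - [-0.0215,-0.0267,0]
    - [-0.0215,-0.0267,0]
    - [-0.0215,-0.0267,0]
    - [-0.0215,-0.0267,0]
    - [-0.0215,-0.0267,0]
    - [0,0,0]
    - [0,0,0]
    - [0,0,0]
  gripper: [0.05,0.05,0.05,0.05,0.05,0.05,0.05,0.05,0.05,0.05,0.05]

```text
time: 18.57
tool_pos: [0.4875, 0.0409, 0.1809]
tcp_rot: [0.829, 3.03, 0.001]
wrist_force: [-0.1, -1.3, 0.2]
width: 0.585
grip_force: 0.0
```

```bash
python3 s.py; python3 - <<'E'
from h import *
import pickle
st,im=snap('wrist','w5'); pickle.dump(st,open('w5.pkl','wb'))
E
```

```text
18.5667 [0.4875 0.0409 0.1809] phi 149.38 F [-0.1 -1.3  0.2] M [-0.04  0.    0.03] w 50.0 0.0 q [ 0.03 -0.05  2.05  0.    1.15 -1.  ]
```

View pics/w5.png

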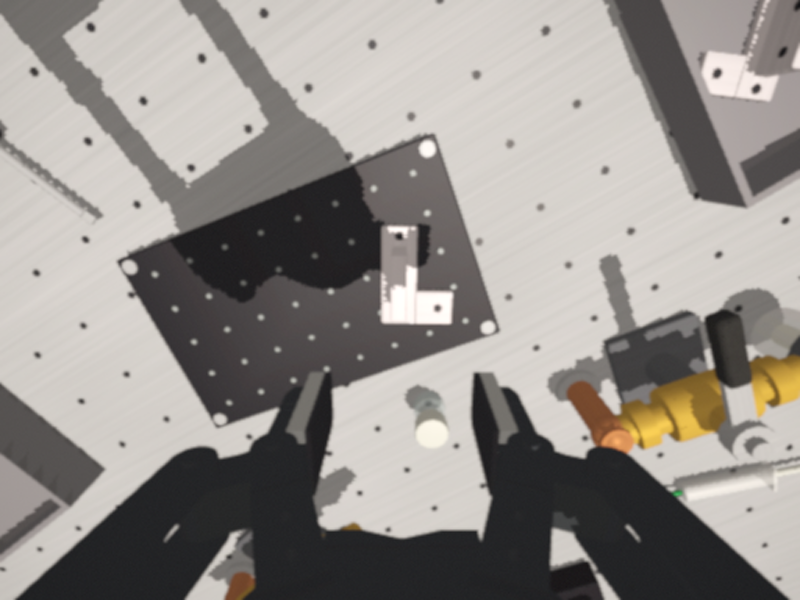

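```bash
sed -i "s/w3.pkl/w5.pkl/; s/(('R'.*)):/(('L',(400,226),(398,323)),):/" br.py; python3 br.py
```

```text
L [0.48657026 0.03938024 0.026     ] -31.804612154730396 0.07057375499211505 phi 148.1953878452696 tool d 4.0589899263973345e-05 -0.0017814982514953695
```

jog_arm:
  turn:
    - [0,0,0.018]
    - [0,0,0]
    - [0,0,0]
    - [0,0,0]
    - [0,0,0]
    - [0,0,0]
    - [0,0,0]
    - [0,0,0]
    - [0,0,0]
    - [0,0,0]
    - [0,0,0]
    - [0,0,0]
    - [0,0,0]
    - [0,0,0]
  delta_pos:
    - [0,-0.0018,0]
    - [0,0,0.03]
    - [0,0,0.03]
    - [0,0,0.03]
    - [0,0,0.03]
    - [0,0,0.019]
    - [0,0,0.01]
    - [0,0,0]
    - [0,0,0]
    - [0,0,0]
    - [0,0,0]
    - [0,0,0]
    - [0,0,0]
    - [0,0,0]
  gripper: [0.05,0.05,0.05,0.05,0.05,0.05,0.05,0.05,0.002,0.002,0.002,0.002,0.002,0.002]
  grip_force: 50

```text
time: 19.78
tool_pos: [0.4886, 0.0396, 0.0338]
tcp_rot: [0.851, 3.02, 0.002]
wrist_force: [-0.7, 0.7, 6.1]
width: 0.096
grip_force: 50.8
```

```bash
python3 s.py
```

```text
19.7833 [0.4886 0.0396 0.0338] phi 148.54 F [-0.7  0.7  6.1] M [ 0.02  0.12 -0.01] w 8.2 50.77597260475159 q [ 0.03  0.13  2.17  0.    0.84 -0.99]
```

jog_arm:
  turn:
    - [0,0,0]
    - [0,0,0]
    - [0,0,0]
    - [0,0,0]
    - [0,0,0]
    - [0,0,0]
  delta_pos:
    - [0,0,-0.005]
    - [0,0,-0.015]
    - [0,0,-0.03]
    - [0,0,-0.03]
    - [0,0,-0.03]
    - [0,0,-0.01]
  gripper: [0.002,0.002,0.002,0.002,0.002,0.002]

```text
time: 20.28
tool_pos: [0.4893, 0.0395, 0.1568]
tcp_rot: [0.85, 3.017, 0.004]
wrist_force: [0.6, 0.1, 0.5]
width: 0.107
grip_force: 49.7
```

jog_arm:
  turn:
    - [0,0,0]
    - [0,0,0]
    - [0,0,0]
    - [0,0,0]
    - [0,0,0]
    - [0,0,0]
    - [0,0,0]
    - [0,0,0]
    - [0,0,0]
    - [0,0,0]
    - [0,0,0]
    - [0,0,0]
    - [0,0,0]
  delta_pos:
    - [-0.016,-0.0322,0]
    - [-0.016,-0.0322,0]
    - [-0.016,-0.0322,0]
    - [-0.016,-0.0322,0]
    - [-0.016,-0.0322,0]
    - [-0.016,-0.0322,0]
    - [-0.016,-0.0322,0]
    - [-0.016,-0.0322,0]
    - [-0.016,-0.0322,0]
    - [-0.016,-0.0322,0]
    - [-0.016,-0.0322,0]
    - [0,0,0]
    - [0,0,0]
  gripper: [0.002,0.002,0.002,0.002,0.002,0.002,0.002,0.002,0.002,0.002,0.002,0.002,0.002]

```text
time: 21.37
tool_pos: [0.451, -0.3559, 0.1509]
tcp_rot: [-0.856, -3.021, -0.001]
wrist_force: [-0.1, 0.6, -1.4]
width: 0.107
grip_force: 49.6
```

```bash
python3 s.py
```

```text
21.3667 [ 0.451  -0.3559  0.1509] phi 148.35 F [-0.1  0.6 -1.4] M [ 0.03  0.01 -0.02] w 9.2 49.64834153652191 q [-0.71  0.14  1.91  0.    1.1  -1.73]
```

jog_arm:
  turn:
    - [0,0,0]
    - [0,0,0]
    - [0,0,0]
    - [0,0,0]
    - [0,0,0]
    - [0,0,0]
    - [0,0,0]
    - [0,0,0]
    - [0,0,0]
    - [0,0,0]
    - [0,0,0]
    - [0,0,0]
    - [0,0,0]
    - [0,0,0]
    - [0,0,0]
    - [0,0,0]
    - [0,0,0]
    - [0,0,0]
  delta_pos:
    - [0,0,0.03]
    - [0,0,0.03]
    - [0,0,0.03]
    - [0,0,0.022]
    - [0,0,0.012]
    - [0,0,0.0075]
    - [0,0,0]
    - [0,0,0]
    - [0,0,0]
    - [0,0,0]
    - [0,0,0]
    - [0,0,-0.02]
    - [0,0,-0.03]
    - [0,0,-0.03]
    - [0,0,-0.03]
    - [0,0,-0.03]
    - [0,0,-0.02]
    - [0,0,0]
  gripper: [0.002,0.002,0.002,0.002,0.002,0.002,0.002,0.03,0.03,0.03,0.03,0.03,0.03,0.03,0.03,0.03,0.03,0.03]

```text
time: 22.87
tool_pos: [0.455, -0.3571, 0.1871]
tcp_rot: [0.849, 3.014, -0.007]
wrist_force: [-0.1, -1.0, 1.0]
width: 0.349
grip_force: 0.0
```

```bash
python3 s.py; python3 - <<'E'
from h import *
st,im=snap('wrist','w6'); _,t=snap('top','top6')
c=cv2.resize(t[120:300,90:430,::-1],(800,424),interpolation=cv2.INTER_CUBIC)
d=cv2.resize(im[:,:,::-1],(234,176))
o=np.zeros((600,800,3),np.uint8); o[:424]=c; o[424:,:234]=d; cv2.imwrite('pics/f.png',o)
E
```

```text
22.8667 [ 0.455  -0.3571  0.1871] phi 148.55 F [-0.1 -1.   1. ] M [-0.03 -0.08 -0.05] w 29.8 0.0 q [-0.71  0.11  1.87  0.    1.15 -1.73]
```

View pics/f.png

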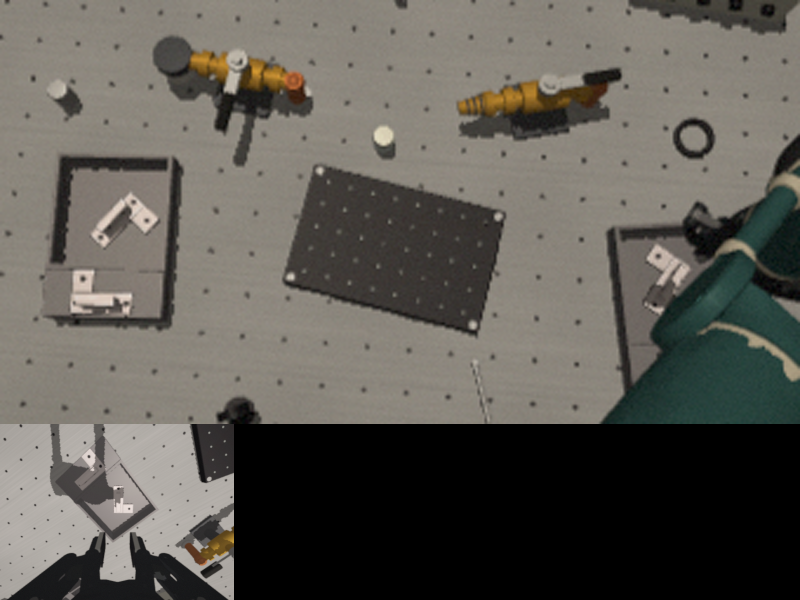

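```bash
python3 -c "
from workcell import ticket; print(ticket.finish_job())"
```

```text
the job is handed in; nothing more can be done
None
```

The job is handed in at about 23 s of the 72 s allowed: the supply valve was closed to its stop, then the vent valve opened to its stop. After that the left-hand bracket went into the bin at the robot's right and the right-hand bracket into the bin at its left, each matching its shelf sample; the last pictures showed both valves as set and the vial, post and lens ring still standing.

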